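# Check-weigh a lamp foot on a beam scale: shut the cover, free the beam, lock it again

### The arm

A 7-joint arm with a two-finger parallel gripper is mounted at the origin on the work surface. World frame = base frame: x ahead of the robot, y to its left, z up, the work surface at z = 0. Lengths are in m, angles in rad, forces in N, time in s.
With the tool pointing down it reaches from about 0.425 to 0.875 m from the base axis. Payload 4.7 kg.
Tool frame: the origin (TCP) lies on the mounting face of the last link; the fingertips stand 182 mm ahead of it and the grasp point (between the pads) lies 164 mm ahead of it; z points along the fingers, y is the line along which they close (so a half turn about z gives the same grasp; the last joint's range is limited). The gripper opens to 87 mm and grips with 3 to 60 N. Pads are 19 mm wide; open, the fingers measure 117 mm over their backs; the gripper's body (75 mm by 190 mm) begins 51 mm behind the grasp point.
Start: joints at [1.302, 0.321, -0.07, 1.45, 0.023, 1.371, -0.057], TCP at [0.181, -0.624, 0.405] pointing down, gripper open.
Joint ranges: [-2.86, 2.86], [-0.3, 2.09], [-1.38, 1.24], [0.06, 2.45], [-1.56, 4.7], [0.09, 2.05], [-2.69, 2.69]. Speed limits (rad/s): [2.57, 2.57, 3.14, 3.14, 3.14, 3.14, 3.14].

### API

Orientations are given as a rotation vector (axis times angle).
In Python, from station import arm gives the robot as it stands. The module is installed in compiled form; this text tells all that it offers.
- The arm moves only by the tool arm_command, never from a script. Its argument "deltas" is a list that holds one entry, the list of rows, each a list of 7 numbers: the shift along the world's x, y, z as a fraction of full scale, then the turn, a rotation vector about the world's x, y, z as a fraction of full scale, then the opening, from 0 (shut) to 1 (fully open). A call has 1 to 20 rows; each row is the pose to reach, as a shift and turn from the pose commanded when the call began; what a row does not reach only later rows make up. Full scale, the value 1, is 0.25 m for a shift and 90 degrees for a turn. A row lasts 1/10 s, in which the tool goes at most 50 mm and 8.59 degrees, less where a joint would pass 70% of its speed; a pose out of reach is approached as far as the arm can. A call with a number of a shift or a turn outside -1 to 1 is refused whole. A call with a gripper value outside its range is refused whole. The fingers move at their own pace and stop on an object; "grip_force" is the grip in N (left out, the last holds). Time passes only in rows, so rows that repeat a pose let the fingers close. It gives the time, the measured TCP pose, the force, the opening and the grip force at its end, in the units of the state.
- arm.sense(): the state, without advancing time (a new reading comes with each control period).
- arm.read_camera(name): name is "scene" or "top"; returns the picture (384x512x3 uint8, red, green, blue); there is no depth.
- arm.calibration(name): a dict with "vertical_fov" (degrees; the focal length in pixels is half the picture's height over the tangent of half this angle, whatever the lens; pixels are square), "cx", "cy" (the principal point, pixels), "R" (3x3) and "t" (3): a world point X has camera coordinates R X + t. Camera axes: x right, y down, z forward; pixel columns grow to the right and rows downward; lengths in m; the calibration is good to about 2 mm. A picture is of the moment at which its call begins. calibration takes no time and is no camera call.
- arm.close_job(): hands the job in; it is judged then, once.
The state is a dict: "clock": time; "qpos": joint angles; "dq": joint speeds; "effort": joint torques, N m; "eef_pos": TCP position; "ee_rot": TCP orientation; "wrist_force": force on the tool from outside, world axes, zero at the start; "torque": the same for the moment, N m; "finger_gap": finger opening in m; "finger_force": force on a finger pad.
Only numpy, scipy, OpenCV 4.12 (cv2) and the standard library are available. Lean on these libraries where they do the work, as an engineer would, in place of code of your own. Each camera call takes 0.05 s, during which the arm holds its last target. There are 200 camera calls.

### The job

A brass lamp foot is on the check scale against its master weight. Slide the scale's top cover fully shut, and only then ease the arrest lever all the way over to free the beam; leave it free for at least two seconds so that it tips and comes to rest. Then ease the lever fully back so that the beam is locked level again, with both loads still in their places on the pans, the cover shut and the other things on the bench left alone.

Things in the scene. Friction and masses are not known exactly. Their poses are not given: they have to be found in the camera images.
- scale: Over-under check scale fixed to the bench: grey base 160 (x) x 370 (y) x 30 mm high, on it a clear case 148 x 352 mm. Origin: centre of the underside. Its lever sticks out of the front (-x) face, towards the robot; y along the beam, z up. Two cover rails, top at z = 187 mm, run along x at y = +-175 mm from x = -75 to +165 mm.
- cover (a joint): Sliding clear top cover of the case (136 x 338 mm pane with aluminium edges, top face at z = 182 mm): metres it stands open, 0 = fully shut, up to 0.09 = open. It opens along the scale's +x (away from the lever); pull it along the scale's -x to shut it. Slides with about 1.5 N of friction and stays where it is left.
- cover_knob (a point): Centre of the top of the cover's upright black knob, a cylinder of 20 mm diameter that stands 32 mm above the pane. Its axes are those of the scale; when shut it is at x = -50, y = 0, z = 214 mm of the scale.
- arrest (a joint): Arrest lever, a flat steel bar that swings level out of a slot in the front of the base about a vertical axis: 0 = beam arrested (lever swung 0.6 rad to the robot's right, the scale's -y), 1.2 rad = beam fully free (lever 0.6 rad to the scale's +y). It has a stop at each end, moves with about 2 N at its knob and stays where it is left.
- arrest_knob (a point): Centre of the top of the lever's upright black end knob, a cylinder of 16 mm diameter from z = 19 to 71 mm, 100 mm from the lever's axis. The bar below it is 12 mm wide, z = 13 to 21 mm. The point turns with the lever; its own +x points from the knob to the lever's axis.
- arrest_pivot (a point): The lever's vertical axis: x = -60, y = 0, z = 17 mm in the scale's frame.
- beam (a joint): Tilt of the steel beam inside the case (rad): 0 = level, positive = the +y end up, stops at +-0.10. While arrested, two pads under the beam hold it level; freed, it tips slowly to the heavier side and rests on its stop.
- foot: Brass lamp foot being weighed, on one of the pans (either one): a dome of 80 mm diameter and 42 mm height with an 18 mm stub on top. Origin: centre of its underside. The pans are 92 mm discs at y = +-105 mm of the scale, top at z = 100 mm when level.
- master: Steel master weight on the other pan: cylinder of 48 mm diameter with a grip, 46 mm high. Origin: centre of its underside.
- spare_foot: Bystander: another brass lamp foot, the same shape (80 mm diameter, 42 mm high), standing on the bench beside the scale's -y end. Origin: centre of its underside.
- shade: Bystander: clear glass lamp shade standing on its narrow end (80 mm wide at the bottom, 112 mm at the rim, 110 mm high) beside the scale's +y end. Origin: centre of its underside.
- screwdriver: Bystander: screwdriver lying on the bench in front of the shade. Origin: on the bench below its middle, x along it towards the tip.
Things that resemble listed ones, but are neither listed nor needed, are in the scene too. There is more than one size of the master; the one meant has the size given above.

How it is judged:
On the way, in this order (a step that is already met when the one before it is completed fails the run):
1. the cover is fully shut while the beam is still arrested (value of joint cover below 0.005 m and value of joint arrest below 0.1 rad), for 0.2 s.
2. the lever is fully over, the beam has tipped and stays at rest (value of joint arrest above 1.1 rad and (value of joint beam above 0.07 rad or value of joint beam below -0.07 rad) and velocity of joint beam between -0.03 and 0.03 rad/s and value of joint cover below 0.005 m), for 1 s.
At the end, for the whole second after the job is handed in: The arrest lever is fully back (within 0.07 rad of its stop), the beam is level within 0.015 rad and still, the cover is shut within 5 mm, and the lamp foot and the master weight stand on their pans within 8 mm of where they began, upright (value of joint arrest below 0.07 rad and value of joint beam between -0.015 and 0.015 rad and velocity of joint beam between -0.03 and 0.03 rad/s and value of joint cover below 0.005 m and distance of each of foot, master from where it was at the start of the episode below 0.008 m and angle between each of foot, master's own z axis and vertical below 0.05 rad); the robot touches nothing.
It fails at once if the beam is freed while the cover is open (value of joint arrest above 0.2 rad and value of joint cover above 0.01 m).
It fails at once if the lever is slammed (faster than 4 rad/s) (velocity of joint arrest above 4 rad/s or velocity of joint arrest below -4 rad/s).
It fails at once if a load is shifted on its pan (distance of any of foot, master from where it was at the start of the episode above 0.025 m).
It fails at once if a bystander is moved by more than 20 mm (distance of any of spare_foot, shade, screwdriver from where it was at the start of the episode above 0.02 m).
It also fails if it takes over 58 s, if anything falls off the work surface, if the arm or the gripper's body presses on something with over 40 N, if the wrist force passes 120 N, or if a joint passes its speed limit or range.

## Working session

There is one attempt and no reset: what is moved stays moved. The work goes in short steps, Python scripts to look and compute and a tool call to move; the robot and the scene stay as the last step left them, time stands still between calls to the robot, and variables do not carry over. Pictures are saved under pics/ and viewed, at most 10 in all, crops included, and the job is handed in when it is done.

Besides the shell and the picture viewer there is one more tool, called after "Emit:" as name([rows], argument=value, ...), one row to a line, values as JSON. arm_command: Moves the arm, as the interface text tells. Shift numbers are shares of 0.25 m and turn numbers shares of 90 degrees, none past 1 either way. Its arguments: {"type":"object","properties":{"deltas":{"type":"array","items":{"type":"array","items":{"type":"array","items":{"type":"number"}}}},"grip_force":{"type":"number"}},"required":["deltas"]}

```bash
mkdir -p pics
cat > h.py <<'E'
import numpy as np, cv2
from station import arm
def f(c): return 192/np.tan(np.radians(c["vertical_fov"]/2))
def ray(n,u,v):
    c=arm.calibration(n);R=np.array(c["R"]);t=np.array(c["t"])
    return -R.T@t, R.T@np.array([(u-c["cx"])/f(c),(v-c["cy"])/f(c),1])
def plane(n,u,v,z):
    o,d=ray(n,u,v); return o+d*(z-o[2])/d[2]
def tri(a,b):
    A=[];B=[]
    rs=[ray("scene",*a),ray("top",*b)]
    for o,d in rs:
        d=d/np.linalg.norm(d);P=np.eye(3)-np.outer(d,d);A.append(P);B.append(P@o)
    X=np.linalg.solve(sum(A),sum(B)); return X,[np.linalg.norm(P@X-b) for P,b in zip(A,B)]
def proj(n,X):
    c=arm.calibration(n);p=np.array(c["R"])@X+np.array(c["t"]);return p[:2]/p[2]*f(c)+[c["cx"],c["cy"]]
def save(n,name):
    im=arm.read_camera(n)[:,:,::-1].copy();cv2.imwrite(f"pics/{name}.png",im);return im
E
python3 - <<'E'
from h import *
for n in("scene","top"):
    save(n,n+"0");c=arm.calibration(n);print({k:np.round(v,3).tolist() for k,v in c.items()})
s=arm.sense();print(s["eef_pos"],s["ee_rot"],s["clock"],s["wrist_force"],s["finger_gap"])
E
```

```text
{'vertical_fov': 54.411, 'cx': 260.471, 'cy': 191.323, 'R': [[-0.993, 0.118, -0.008], [0.113, 0.935, -0.337], [-0.032, -0.336, -0.941]], 't': [0.609, -0.049, 1.164]}
{'vertical_fov': 48.238, 'cx': 248.593, 'cy': 194.085, 'R': [[-0.013, -1.0, -0.013], [-0.988, 0.015, -0.156], [0.156, 0.011, -0.988]], 't': [0.082, 0.609, 1.235]}
[ 0.18131025 -0.62400476  0.40376205] [-3.10851432e+00 -4.42553552e-01  4.83583366e-04] 0.1 [-1.10205306  0.39409452  0.42367731] 0.08701504649734551
```

View pics/scene0.png

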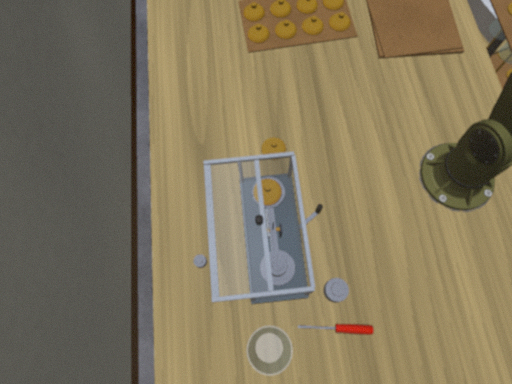

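View pics/top0.png

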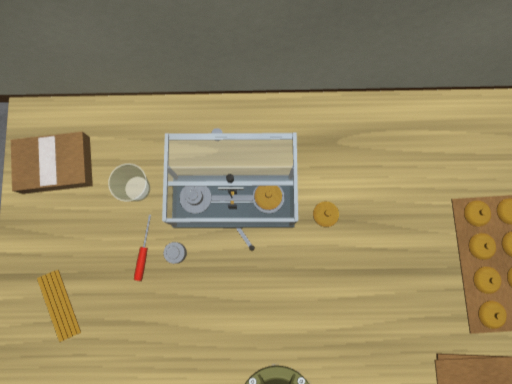

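The scene view shows the cover knob at (259,220) and the lever knob at (319,209). In the top view they are at (230,178) and (251,247). Other dark things that could be taken for them are the beam hub, at top (233,200) and scene (278,230). The extra weights are at top (175,253) and (217,134). I'll measure next and check the choice in a close crop.

Run:
```python
from h import *
a=cv2.imread("pics/scene0.png");b=cv2.imread("pics/top0.png")
A=cv2.resize(a[140:310,190:335],None,fx=3,fy=3,interpolation=cv2.INTER_CUBIC)
B=cv2.resize(b[125:260,155:300],None,fx=2.4,fy=2.4,interpolation=cv2.INTER_CUBIC)
o=np.zeros((510,783,3),np.uint8);o[:,:435]=A;o[:B.shape[0],435:435+B.shape[1]]=B
cv2.imwrite("pics/crop0.png",o)
def blobs(im,r):
    x0,y0,x1,y1=r;m=(im[y0:y1,x0:x1].max(2)<55).astype(np.uint8)
    n,l,s,c=cv2.connectedComponentsWithStats(m)
    for i in range(1,n):
        if s[i,4]>6: print(s[i]+np.array([x0,y0,0,0,0]),c[i]+[x0,y0])
print("scene");blobs(a,(200,150,335,310));print("top");blobs(b,(160,130,300,260))
print(plane("top",251,247,.071),plane("scene",319,209,.071),plane("top",230,178,.214),plane("scene",259,220,.214))
```

```text
scene
[317 208   3   4   9] [317.88888889 209.66666667]
[257 222   5   2   8] [259.    222.375]
top
[229 207   7   1   7] [232. 207.]
[0.45176031 0.06788996 0.071     ] [0.45515502 0.07648326 0.071     ] [0.62705239 0.11939913 0.214     ] [0.63028455 0.12719003 0.214     ]
```

View pics/crop0.png

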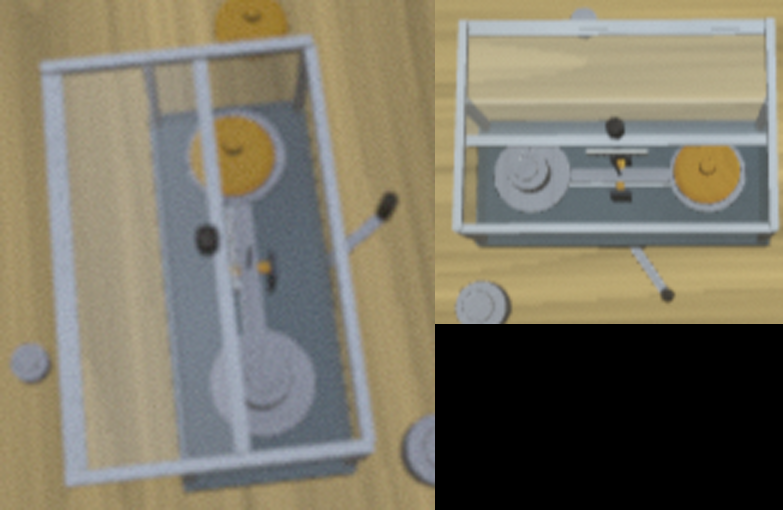

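The crop confirms the choice: the cover knob stands just behind the cover's front edge bar, and the lever knob ends the bar outside the case. The cover is open and the lever is over to -y. Next I'll triangulate both knobs and measure the yaw from the rails and bars.

```bash
cat >> h.py <<'E'
def dark(im,u,v,r=9,thr=85):
    u,v=int(u),int(v);p=im[v-r:v+r+1,u-r:u+r+1].max(2).astype(float)
    w=np.clip(thr-p,0,40);n,l,s,c=cv2.connectedComponentsWithStats((w>0).astype(np.uint8))
    i=1+np.argmax(s[1:,4]);w=w*(l==i);y,x=np.mgrid[v-r:v+r+1,u-r:u+r+1]
    return np.array([(w*x).sum(),(w*y).sum()])/w.sum(), s[i]
E
python3 - <<'E'
from h import *
a=cv2.imread("pics/scene0.png");b=cv2.imread("pics/top0.png")
print("cams",ray("scene",0,0)[0],ray("top",0,0)[0])
for n,p,q in(("cover",(259,220),(230,178)),("lever",(319,209),(251,247))):
    P,s=dark(a,*p);Q,s2=dark(b,*q);X,e=tri(P,Q);print(n,P,s,Q,s2,X.round(4),np.round(e,4))
# light bars in top view
m=((b[:,:,0].astype(int)-b[:,:,2]>5)&(b.max(2)>150)).astype(np.uint8)
def line(r,ax,z):
    x0,y0,x1,y1=r;y,x=np.nonzero(m[y0:y1,x0:x1]);vx,vy,cx,cy=cv2.fitLine(np.float32(np.c_[x+x0,y+y0]),cv2.DIST_HUBER,0,.01,.01).ravel()
    pts=[]
    for k in((r[0],r[2]) if ax==0 else (r[1],r[3])):
        t=(k-(cx if ax==0 else cy))/(vx if ax==0 else vy);pts.append(plane("top",cx+t*vx,cy+t*vy,z))
    d=pts[0]-pts[1];print(len(x),pts[0].round(4),pts[1].round(4),"dir deg",np.degrees(np.arctan2(d[1],d[0])).round(2))
print("front");line((175,214,290,227),0,.18)
print("cover front");line((175,178,290,190),0,.182)
print("back");line((175,130,290,143),0,.182)
print("railL");line((160,140,173,215),1,.187);print("railR");line((290,140,302,215),1,.187)
E
```

```text
cams [0.64765549 0.36496533 1.08402446] [0.40941022 0.05927516 1.31596424]
cover [258.59983008 219.92098556] [ 6  4  6 10 52] [229.66395112 178.31466395] [ 5  5  8  8 49] [0.6306 0.1213 0.193 ] [0.0003 0.0003]
lever [318.38875598 208.67942584] [ 6  5  6  8 35] [251.32460733 247.65968586] [ 8  8  4  4 15] [0.451  0.067  0.0415] [0.0002 0.0002]
front
460 [0.5244 0.2685 0.18  ] [ 0.5179 -0.0373  0.18  ] dir deg 88.78
cover front
728 [0.6184 0.2694 0.182 ] [ 0.6205 -0.04    0.182 ] dir deg 90.39
back
618 [0.7529 0.2713 0.182 ] [ 0.7479 -0.0436  0.182 ] dir deg 89.1
railL
240 [0.7406 0.2941 0.187 ] [0.5352 0.2969 0.187 ] dir deg -0.76
railR
263 [ 0.7348 -0.0545  0.187 ] [ 0.5302 -0.0511  0.187 ] dir deg -0.96
```

Emit:
arm_command([
  [[0.3,0.5,0.05,0,0,-0.09,1],[0.6,1,0.05,0,0,-0.19,1],[0.6,1,0.05,0,0,-0.19,1],[0.6,1,0.05,0,0,-0.19,1],[0.6,1,0.05,0,0,-0.19,1],[0.6,1,0.05,0,0,-0.19,1],[0.6,1,0.05,0,0,-0.19,1],[0.6,1,0.05,0,0,-0.19,1],[0.6,1,0.05,0,0,-0.19,1],[0.6,1,0.05,0,0,-0.19,0.8]],
])

```text
clock: 1.1
eef_pos: [0.3302, -0.3756, 0.4169]
ee_rot: [-3.141, 0.029, 0.001]
wrist_force: [0.1, -0.2, 0.3]
finger_gap: 0.084
finger_force: 0.0
```

Emit:
arm_command([
  [[0.6,1,0,0,0,0,0.6],[0.6,1,0,0,0,0,0.6],[0.6,1,0,0,0,0,0.6],[0.6,1,0,0,0,0,0.6],[0.6,1,0,0,0,0,0.6],[0.6,1,0,0,0,0,0.6],[0.6,1,0,0,0,0,0.6],[0.6,1,0,0,0,0,0.6],[0.6,1,0,0,0,0,0.6],[0.6,1,0,0,0,0,0.6]],
])

```text
clock: 2.1
eef_pos: [0.4807, -0.1263, 0.4171]
ee_rot: [3.141, -0.031, -0.001]
wrist_force: [0.1, 0.3, -0.2]
finger_gap: 0.0524
finger_force: 0.0
```

Emit:
arm_command([
  [[0.6,0.98,0,0,0,0,0.6],[0.6,0.98,0,0,0,0,0.6],[0.6,0.98,0,0,0,0,0.6],[0.6,0.98,0,0,0,0,0.6],[0.6,0.98,0,0,0,0,0.6],[0.6,0.98,0,0,0,0,0.6],[0.6,0.98,0,0,0,0,0.6],[0.6,0.98,0,0,0,0,0.6],[0.6,0.98,0,0,0,0,0.6],[0.6,0.98,0,0,0,0,0.6]],
])

```text
clock: 3.1
eef_pos: [0.6313, 0.1184, 0.4174]
ee_rot: [3.14, -0.03, 0.0]
wrist_force: [-0.2, 0.4, 0.7]
finger_gap: 0.0523
finger_force: 0.0
```

Emit:
arm_command([
  [[0,0.01,-0.07,0,0,0,0.6],[0,0.01,-0.13,0,0,0,0.6],[0,0.01,-0.19,0,0,0,0.6],[0,0.01,-0.19,0,0,0,0.6],[0,0.01,-0.19,0,0,0,0.6]],
])

```text
clock: 3.6
eef_pos: [0.6313, 0.1229, 0.3695]
ee_rot: [3.141, -0.025, -0.001]
wrist_force: [-0.0, -0.5, 1.0]
finger_gap: 0.0524
finger_force: 0.0
```

Emit:
arm_command([
  [[0,0,0,0,0,0,0.1],[0,0,0,0,0,0,0.1],[0,0,0,0,0,0,0.1],[0,0,0,0,0,0,0.1],[0,0,0,0,0,0,0.1],[0,0,0,0,0,0,0.1],[0,0,0,0,0,0,0.1]],
], grip_force=10)

```text
clock: 4.3
eef_pos: [0.6316, 0.1215, 0.37]
ee_rot: [3.138, -0.028, -0.0]
wrist_force: [-1.2, -5.8, 2.2]
finger_gap: 0.0195
finger_force: 10.0
```

Emit:
arm_command([
  [[-0.03,-0.005,0,0,0,0,0.1],[-0.07,-0.005,0,0,0,0,0.1],[-0.11,0,0,0,0,0,0.1],[-0.15,0,0,0,0,0,0.1],[-0.19,0,0,0,0,0,0.1],[-0.23,0,0,0,0,0,0.1],[-0.26,0,0,0,0,0,0.1],[-0.29,0,0,0,0,0,0.1],[-0.31,0,0,0,0,0,0.1],[-0.32,0,0,0,0,0,0.1]],
])

```text
clock: 5.3
eef_pos: [0.5505, 0.1224, 0.37]
ee_rot: [3.139, -0.026, 0.001]
wrist_force: [1.5, -5.3, 1.9]
finger_gap: 0.0196
finger_force: 10.0
```

Emit:
arm_command([
  [[-0.01,0,0,0,0,0,0.1],[-0.02,0,0,0,0,0,0.1],[-0.03,0,0,0,0,0,0.1],[-0.03,0,0,0,0,0,0.1]],
])

```text
clock: 5.7
eef_pos: [0.5444, 0.1222, 0.37]
ee_rot: [3.14, -0.026, 0.009]
wrist_force: [7.3, -4.3, -1.8]
finger_gap: 0.0199
finger_force: 10.0
```

Emit:
arm_command([
  [[-0.01,0,0,0,0,0,0.1],[-0.01,0,0,0,0,0,0.1],[-0.01,0,0,0,0,0,0.1]],
])

```text
clock: 6.0
eef_pos: [0.5431, 0.1221, 0.3702]
ee_rot: [3.141, -0.027, 0.014]
wrist_force: [12.0, -5.0, -4.7]
finger_gap: 0.0197
finger_force: 10.0
```

Emit:
arm_command([
  [[0.01,0,0,0,0,0,0.5],[0.01,0,0,0,0,0,0.5],[0.01,0,0,0,0,0,0.5],[0.01,0,0,0,0,0,0.5],[0.01,0,0.12,0,0,0,0.5],[0.01,0,0.24,0,0,0,0.5],[0.01,0,0.24,0,0,0,0.5]],
])

```text
clock: 6.7
eef_pos: [0.5444, 0.1246, 0.4339]
ee_rot: [-3.14, 0.023, -0.01]
wrist_force: [0.3, -0.2, -0.0]
finger_gap: 0.0429
finger_force: 0.0
```

Emit:
arm_command([
  [[0,-0.5,0,0,0,0,0.5],[0,-1,0,0,0,0,0.5],[0,-1,0,0,0,0,0.5],[0,-1,0,0,0,0,0.5],[0,-1,0,0,0,0,0.5],[0,-1,0,0,0,0,0.5],[0,-1,0,0,0,0,0.5]],
])

```text
clock: 7.4
eef_pos: [0.5435, -0.1279, 0.4289]
ee_rot: [-3.14, 0.029, 0.002]
wrist_force: [1.5, 1.0, -0.3]
finger_gap: 0.0435
finger_force: 0.0
```

Run:
```python
from h import *
a=save("scene","scene1");b=save("top","top1")
A=cv2.resize(a[140:310,190:335],None,fx=3,fy=3,interpolation=cv2.INTER_CUBIC)
B=cv2.resize(b[125:260,155:300],None,fx=2.4,fy=2.4,interpolation=cv2.INTER_CUBIC)
o=np.zeros((510,783,3),np.uint8);o[:,:435]=A;o[:B.shape[0],435:435+B.shape[1]]=B
cv2.imwrite("pics/crop1.png",o)
for n,z,xy in(("c",.193,(.544,.1215)),("l",.0415,(.451,.067))):
    X=np.array([*xy,z]);P,s=dark(a,*proj("scene",X));Q,s2=dark(b,*proj("top",X));print(n,P,s,Q,s2,*tri(P,Q))
```

```text
c [293.34463795 216.24381302] [ 6  6  7  9 52] [229.48686869 210.34747475] [ 6  6  8  7 43] [0.54438288 0.1223287  0.19360136] [np.float64(0.000134362753861427), np.float64(0.00013436275386148066)]
l [318.36027397 208.77123288] [ 7  6  6  8 33] [251.24358974 247.78205128] [ 8  8  4  4 12] [0.45080613 0.06717414 0.04066179] [np.float64(0.0003958298187117669), np.float64(0.00039582981871172065)]
```

View pics/crop1.png

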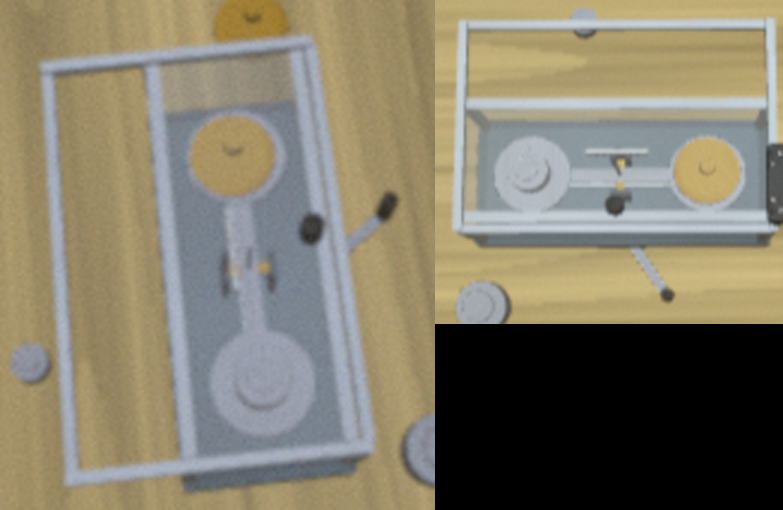

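The cover knob is now at x=0.544, having moved 86 mm, and the cover is against its stop. The lever has not moved and its knob is at (0.451, 0.067). Moving to the lever now.

Emit:
arm_command([
  [[-0.37,0.3,0,0,0,0,0.5],[-0.37,0.78,0,0,0,0,0.5],[-0.37,0.78,0,0,0,0,0.5],[-0.37,0.78,0,0,0,0,0.5],[-0.37,0.78,0,0,0,0,0.5],[-0.37,0.78,0,0,0,0,0.5],[-0.37,0.78,0,0,0,0,0.5],[-0.37,0.78,0,0,0,0,0.5]],
])

```text
clock: 8.3
eef_pos: [0.4515, 0.0676, 0.4296]
ee_rot: [3.141, -0.026, -0.0]
wrist_force: [0.4, -1.0, 0.4]
finger_gap: 0.0433
finger_force: 0.0
```

Emit:
arm_command([
  [[0,0,-0.12,0,0,0,0.5],[0,0,-0.24,0,0,0,0.5],[0,0,-0.36,0,0,0,0.5],[0,0,-0.48,0,0,0,0.5],[0,0,-0.56,0,0,0,0.5],[0,0,-0.56,0,0,0,0.5],[0,0,-0.56,0,0,0,0.5]],
])

```text
clock: 9.0
eef_pos: [0.4518, 0.0676, 0.2899]
ee_rot: [-3.141, 0.027, 0.001]
wrist_force: [0.4, 0.2, 0.1]
finger_gap: 0.0437
finger_force: 0.0
```

Emit:
arm_command([
  [[0,0,-0.08,0,0,0,0.5],[0,0,-0.16,0,0,0,0.5],[0,0,-0.23,0,0,0,0.5],[0,0,-0.29,0,0,0,0.5],[0,0,-0.29,0,0,0,0.5],[0,0,-0.29,0,0,0,0.5]],
])

```text
clock: 9.6
eef_pos: [0.4522, 0.0682, 0.2185]
ee_rot: [-3.141, 0.025, -0.003]
wrist_force: [-0.1, -0.5, -0.4]
finger_gap: 0.0437
finger_force: 0.0
```

Emit:
arm_command([
  [[0,0,0,0,0,0,0.3],[0,0,0,0,0,0,0.25],[0,0,0,0,0,0,0.2],[0,0,0,0,0,0,0.1],[0,0,0,0,0,0,0.1],[0,0,0,0,0,0,0.1]],
], grip_force=8)

```text
clock: 10.2
eef_pos: [0.4512, 0.0679, 0.2174]
ee_rot: [3.14, -0.025, -0.001]
wrist_force: [-2.3, -0.8, 3.2]
finger_gap: 0.0156
finger_force: 8.0
```

Emit:
arm_command([
  [[-0.007,0.012,0,0,0,0,0.1],[-0.017,0.029,0,0,0,0,0.1],[-0.027,0.047,0,0,0,0,0.1],[-0.035,0.065,0,0,0,0,0.1],[-0.042,0.084,0,0,0,0,0.1],[-0.049,0.103,0,0,0,0,0.1],[-0.054,0.122,0,0,0,0,0.1],[-0.058,0.141,0,0,0,0,0.1],[-0.062,0.161,0,0,0,0,0.1],[-0.064,0.181,0,0,0,0,0.1],[-0.066,0.201,0,0,0,0,0.1],[-0.066,0.221,0,0,0,0,0.1]],
])

```text
clock: 11.4
eef_pos: [0.4346, 0.124, 0.217]
ee_rot: [-3.141, 0.024, 0.001]
wrist_force: [-1.4, -4.0, -2.4]
finger_gap: 0.0153
finger_force: 8.0
```

Emit:
arm_command([
  [[0,0.02,0,0,0,0,0.1],[0.002,0.04,0,0,0,0,0.1],[0.004,0.06,0,0,0,0,0.1],[0.008,0.079,0,0,0,0,0.1],[0.012,0.099,0,0,0,0,0.1],[0.018,0.118,0,0,0,0,0.1],[0.024,0.137,0,0,0,0,0.1],[0.032,0.156,0,0,0,0,0.1],[0.04,0.174,0,0,0,0,0.1],[0.049,0.192,0,0,0,0,0.1],[0.059,0.209,0,0,0,0,0.1],[0.07,0.226,0,0,0,0,0.1],[0.076,0.234,0,0,0,0,0.1],[0.078,0.238,0,0,0,0,0.1],[0.078,0.238,0,0,0,0,0.1]],
])

```text
clock: 12.9
eef_pos: [0.4534, 0.181, 0.217]
ee_rot: [3.134, -0.026, -0.009]
wrist_force: [-7.9, -10.7, 6.9]
finger_gap: 0.0157
finger_force: 8.0
```

Emit:
arm_command([
  [[0,0,0,0,0,0,0.1],[0,0,0,0,0,0,0.1],[0,0,0,0,0,0,0.1],[0,0,0,0,0,0,0.1],[0,0,0,0,0,0,0.1],[0,0,0,0,0,0,0.1],[0,0,0,0,0,0,0.1],[0,0,0,0,0,0,0.1],[0,0,0,0,0,0,0.1],[0,0,0,0,0,0,0.1],[0,0,0,0,0,0,0.1],[0,0,0,0,0,0,0.1],[0,0,0,0,0,0,0.1],[0,0,0,0,0,0,0.1],[0,0,0,0,0,0,0.1],[0,0,0,0,0,0,0.1],[0,0,0,0,0,0,0.1],[0,0,0,0,0,0,0.1],[0,0,0,0,0,0,0.1],[0,0,0,0,0,0,0.1]],
])

```text
clock: 14.9
eef_pos: [0.4534, 0.1809, 0.217]
ee_rot: [3.135, -0.026, -0.009]
wrist_force: [-7.6, -10.3, 7.7]
finger_gap: 0.0161
finger_force: 8.0
```

Emit:
arm_command([
  [[0,0,0,0,0,0,0.1],[0,0,0,0,0,0,0.1],[0,0,0,0,0,0,0.1],[0,0,0,0,0,0,0.1],[0,0,0,0,0,0,0.1],[0,0,0,0,0,0,0.1],[0,0,0,0,0,0,0.1],[0,0,0,0,0,0,0.1],[0,0,0,0,0,0,0.1],[0,0,0,0,0,0,0.1],[0,0,0,0,0,0,0.1],[0,0,0,0,0,0,0.1],[0,0,0,0,0,0,0.1],[0,0,0,0,0,0,0.1],[0,0,0,0,0,0,0.1],[0,0,0,0,0,0,0.1],[0,0,0,0,0,0,0.1],[0,0,0,0,0,0,0.1],[0,0,0,0,0,0,0.1],[0,0,0,0,0,0,0.1]],
])

```text
clock: 16.9
eef_pos: [0.4534, 0.1809, 0.2171]
ee_rot: [3.135, -0.026, -0.008]
wrist_force: [-7.8, -8.8, 7.6]
finger_gap: 0.0158
finger_force: 8.0
```

```bash
cat > loads.py <<'E'
from h import *
import sys
def foot(im,r):
    x0,y0,x1,y1=r;h=cv2.cvtColor(im[y0:y1,x0:x1],cv2.COLOR_BGR2HSV)
    m=cv2.inRange(h,(14,110,90),(28,255,255));n,l,s,c=cv2.connectedComponentsWithStats(m);i=1+np.argmax(s[1:,4]);return c[i]+[x0,y0],s[i,4]
S=sys.argv[1]
a=save("scene","scene"+S);b=save("top","top"+S)
for nm,x,y in(("old",cv2.imread("pics/scene1.png"),cv2.imread("pics/top1.png")),("now",a,b)):
    P,n=foot(x,(248,172,290,215));Q,k=foot(y,(245,175,295,215));print(nm,P,n,Q,k,*tri(P,Q))
A=cv2.resize(a[140:310,190:335],None,fx=3,fy=3,interpolation=cv2.INTER_CUBIC)
B=cv2.resize(b[125:260,155:300],None,fx=2.4,fy=2.4,interpolation=cv2.INTER_CUBIC)
o=np.zeros((510,783,3),np.uint8);o[:,:435]=A;o[:B.shape[0],435:435+B.shape[1]]=B
cv2.imwrite(f"pics/crop{S}.png",o)
E
python3 loads.py 2
```

```text
old [274.83018868 187.58490566] 53 [267.97087379 196.02669903] 412 [0.58201779 0.0224942  0.15119987] [np.float64(0.006468867099202201), np.float64(0.0064688670992019285)]
now [274.52325581 193.29069767] 86 [267.04646018 195.32300885] 452 [0.58557259 0.02622798 0.12278202] [np.float64(0.009991231625408312), np.float64(0.00999123162540813)]
```

View pics/crop2.png

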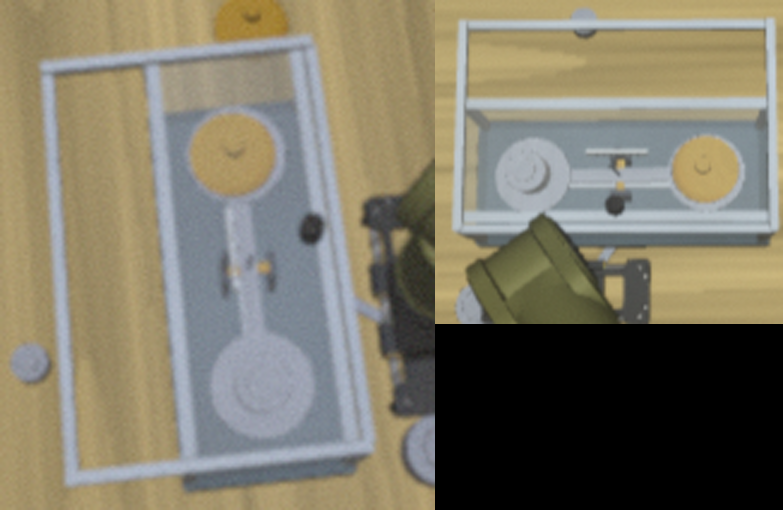

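In the image the stubs of foot and master have both shifted about 2.4 px towards +y, which matches a tilt of about 0.1 rad. The cover is still shut. I'll wait a little longer and check that the beam is still.

Emit:
arm_command([
  [[0,0,0,0,0,0,0.1],[0,0,0,0,0,0,0.1],[0,0,0,0,0,0,0.1],[0,0,0,0,0,0,0.1],[0,0,0,0,0,0,0.1],[0,0,0,0,0,0,0.1],[0,0,0,0,0,0,0.1],[0,0,0,0,0,0,0.1],[0,0,0,0,0,0,0.1],[0,0,0,0,0,0,0.1],[0,0,0,0,0,0,0.1],[0,0,0,0,0,0,0.1],[0,0,0,0,0,0,0.1],[0,0,0,0,0,0,0.1],[0,0,0,0,0,0,0.1]],
])

```text
clock: 18.5
eef_pos: [0.4534, 0.1809, 0.217]
ee_rot: [3.135, -0.026, -0.009]
wrist_force: [-7.7, -9.8, 7.9]
finger_gap: 0.0157
finger_force: 8.0
```

Run:
```python
from h import *
g=lambda i:np.float32(cv2.cvtColor(i,cv2.COLOR_BGR2GRAY))
b=save("top","top3");o=[cv2.imread(f"pics/top{k}.png") for k in(1,2)]
for n,(x0,y0,x1,y1) in(("foot",(252,182,284,212)),("master",(181,183,211,210))):
    r=lambda i:g(i)[y0:y1,x0:x1]
    print(n,"1->2",cv2.phaseCorrelate(r(o[0]),r(o[1])),"2->3",cv2.phaseCorrelate(r(o[1]),r(b)),np.abs(r(o[0])-r(o[1])).mean(),np.abs(r(o[1])-r(b)).mean())
```

```text
foot 1->2 ((-0.5807575265920448, -0.3546795224947168), 1.0232160391906897) 2->3 ((0.07001860597635634, -0.1500315280296416), 0.9873979310194652) 7.835417 1.1
master 1->2 ((-0.4072037890265747, 0.7773885395785474), 0.985500983249994) 2->3 ((0.005569197575823637, 0.5527954655616192), 0.9786292850235362) 9.428395 1.0333333
```

Emit:
arm_command([
  [[-0.009,-0.013,0,0,0,0,0.1],[-0.018,-0.026,0,0,0,0,0.1],[-0.026,-0.04,0,0,0,0,0.1],[-0.034,-0.054,0,0,0,0,0.1],[-0.041,-0.068,0,0,0,0,0.1],[-0.048,-0.083,0,0,0,0,0.1],[-0.054,-0.098,0,0,0,0,0.1],[-0.059,-0.113,0,0,0,0,0.1],[-0.064,-0.128,0,0,0,0,0.1],[-0.068,-0.144,0,0,0,0,0.1],[-0.071,-0.159,0,0,0,0,0.1],[-0.074,-0.175,0,0,0,0,0.1],[-0.076,-0.191,0,0,0,0,0.1],[-0.078,-0.207,0,0,0,0,0.1],[-0.079,-0.223,0,0,0,0,0.1],[-0.079,-0.239,0,0,0,0,0.1]],
])

```text
clock: 20.15
eef_pos: [0.4348, 0.1228, 0.2174]
ee_rot: [3.141, -0.025, 0.001]
wrist_force: [-2.5, 2.3, 0.2]
finger_gap: 0.0155
finger_force: 8.0
```

Emit:
arm_command([
  [[0,-0.016,0,0,0,0,0.1],[0.001,-0.032,0,0,0,0,0.1],[0.003,-0.048,0,0,0,0,0.1],[0.005,-0.064,0,0,0,0,0.1],[0.008,-0.079,0,0,0,0,0.1],[0.011,-0.095,0,0,0,0,0.1],[0.016,-0.111,0,0,0,0,0.1],[0.02,-0.126,0,0,0,0,0.1],[0.026,-0.141,0,0,0,0,0.1],[0.032,-0.156,0,0,0,0,0.1],[0.038,-0.17,0,0,0,0,0.1],[0.045,-0.185,0,0,0,0,0.1],[0.053,-0.199,0,0,0,0,0.1],[0.061,-0.212,0,0,0,0,0.1],[0.066,-0.221,0,0,0,0,0.1],[0.072,-0.229,0,0,0,0,0.1],[0.074,-0.234,0,0,0,0,0.1],[0.074,-0.234,0,0,0,0,0.1],[0.074,-0.234,0,0,0,0,0.1]],
])

```text
clock: 22.05
eef_pos: [0.4525, 0.0661, 0.2172]
ee_rot: [-3.14, 0.023, 0.003]
wrist_force: [-4.2, 5.7, 4.7]
finger_gap: 0.0158
finger_force: 8.0
```

Emit:
arm_command([
  [[0,0,0,0,0,0,0.5],[0,0,0,0,0,0,0.5],[0,0,0,0,0,0,0.5],[0,0,0,0,0,0,0.5],[0,0,0,0,0,0,0.5],[0,0,0.1,0,0,0,0.5],[0,0,0.25,0,0,0,0.5],[0,0,0.4,0,0,0,0.5],[0,0,0.55,0,0,0,0.5],[0,0,0.7,0,0,0,0.5],[0,0,0.85,0,0,0,0.5],[0,0,0.85,0,0,0,0.5],[0,0,0.85,0,0,0,0.5]],
])

```text
clock: 23.35
eef_pos: [0.4532, 0.0648, 0.4303]
ee_rot: [3.141, -0.025, 0.003]
wrist_force: [-0.0, -0.4, 0.1]
finger_gap: 0.0433
finger_force: 0.0
```

Emit:
arm_command([
  [[0,-0.2,0,0,0,0,0.5],[0,-0.5,0,0,0,0,0.5],[0,-0.9,0,0,0,0,0.5],[0,-0.9,0,0,0,0,0.5],[0,-0.9,0,0,0,0,0.5],[0,-0.9,0,0,0,0,0.5],[0,-0.9,0,0,0,0,0.5],[0,-0.9,0,0,0,0,0.5]],
])

```text
clock: 24.15
eef_pos: [0.4532, -0.1586, 0.4289]
ee_rot: [-3.14, 0.021, 0.002]
wrist_force: [-0.2, -0.6, -0.5]
finger_gap: 0.0434
finger_force: 0.0
```

```bash
python3 loads.py 4
python3 - <<'E'
from h import *
a=cv2.imread("pics/scene4.png");b=cv2.imread("pics/top4.png");o=cv2.imread("pics/top1.png")
for n,z,xy in(("c",.193,(.544,.1215)),("l",.0415,(.451,.067))):
    X=np.array([*xy,z]);P,s=dark(a,*proj("scene",X));Q,s2=dark(b,*proj("top",X));print(n,P,Q,*tri(P,Q))
for n,(x0,y0,x1,y1) in(("foot",(252,182,284,212)),("master",(181,183,211,210))):
    r=lambda i:np.float32(cv2.cvtColor(i,cv2.COLOR_BGR2GRAY))[y0:y1,x0:x1]
    print(n,cv2.phaseCorrelate(r(o),r(b)),np.abs(r(o)-r(b)).mean())
print(arm.sense()["wrist_force"])
E
```

```text
old [274.83018868 187.58490566] 53 [267.97087379 196.02669903] 412 [0.58201779 0.0224942  0.15119987] [np.float64(0.006468867099202201), np.float64(0.0064688670992019285)]
now [275.47619048 189.82539683] 63 [267.96955504 196.08665105] 427 [0.58190702 0.02340522 0.13945027] [np.float64(0.008623376037204707), np.float64(0.008623376037204526)]
c [293.28785211 216.30721831] [229.53217391 210.28173913] [0.54455132 0.12228386 0.19308593] [np.float64(5.3494231022194044e-05), np.float64(5.3494231022115276e-05)]
l [318.40026247 208.75853018] [251.28571429 247.75510204] [0.45079197 0.06711418 0.04077067] [np.float64(0.00028578825179796674), np.float64(0.00028578825179800474)]
foot ((-0.06684395005036592, -0.07871807749523363), 1.0324263634781043) 2.18125
master ((-0.02381950717879633, 0.5613319511511747), 0.9607539253470339) 2.565432
[ 0.45557654  0.46641253 -0.71058878]
```

View pics/crop4.png

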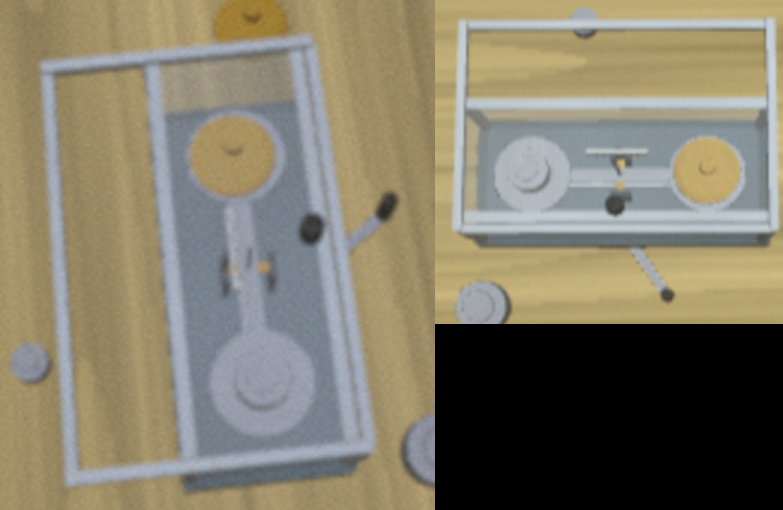

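The cover is shut, the lever knob is back at its starting pixel, the stubs are back where they were, and the robot is clear. I'll let the beam settle briefly, then hand in.

Emit:
arm_command([
  [[0,0,0,0,0,0,0.5],[0,0,0,0,0,0,0.5],[0,0,0,0,0,0,0.5],[0,0,0,0,0,0,0.5],[0,0,0,0,0,0,0.5],[0,0,0,0,0,0,0.5],[0,0,0,0,0,0,0.5],[0,0,0,0,0,0,0.5]],
])

```text
clock: 25.05
eef_pos: [0.4531, -0.1602, 0.4298]
ee_rot: [3.141, -0.025, -0.0]
wrist_force: [0.7, -0.8, 0.4]
finger_gap: 0.0435
finger_force: 0.0
```

```bash
python3 -c "
from station import arm
print(arm.close_job())"
```

```text
the job is handed in; nothing more can be done
None
```

I shut the cover, freed the beam for over 5 s so it tipped (master's side down) and came to rest, then locked it level again with both loads in place, and handed the job in at about 25 s; no verdict came back.

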